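Square a carton up in the steel corner stop

ROBOT

A 7-joint arm with a two-finger parallel gripper is mounted at the origin on a cart in front of the work surface, level with it; the furniture and walls round the work are solid. World frame = base frame: x ahead of the robot, y to its left, z up, the work surface at z = 0. Lengths are in m, angles in rad, forces in N, time in s.
With the tool pointing down it reaches from about 0.425 to 0.825 m from the base axis. Payload 3.6 kg.
Tool frame: the origin (TCP) lies midway between the tips of the shut fingers; the grasp point (between the pads) lies 19 mm behind it (robot.hold_point_z is the distance from the TCP to the grasp point, in m); z points along the fingers, y is the direction in which the jaws open and shut (so a half turn about z gives the same grasp; the last joint's range is limited). The gripper opens to 85 mm and grips with 20 to 120 N. Pads are 22 mm wide; open, the fingers measure 114 mm over their backs; the gripper's body (76 mm by 85 mm) begins 54 mm behind the grasp point. The pads swing forward as they close: fully open they stand 13 mm farther back than shut.
Start: joints at [-1.141, 0.615, -0.013, 1.423, 0.008, 1.103, -0.04], TCP at [0.287, 0.583, 0.231] pointing down, gripper open.
Joint ranges: [-3.12, 3.12], [-0.3, 2.06], [-1.34, 1.32], [0.26, 2.42], [-1.36, 4.5], [0.01, 1.98], [-2.84, 2.84]. Speed limits (rad/s): [2.79, 2.79, 3.14, 3.14, 3.14, 3.14, 3.14].

INTERFACE

Orientations are given as a unit quaternion [w, x, y, z].
In Python, from cell import robot gives the robot as it stands.
- The arm moves only by the tool carry_out, never from a script. Its argument "series" is a list of rows, each a list of 4 numbers: the shift along the world's x, y, z in m, then the turn about the world's z in degrees. A call has 1 to 20 rows; each row is the pose to reach, as a shift and turn from the pose commanded when the call began; what a row does not reach only later rows make up. A row lasts 1/8 s, in which the tool goes at most 62.5 mm and 10.7 degrees, less where a joint would pass 70% of its speed; a pose out of reach is approached as far as the arm can. A call with a gripper value outside its range is refused whole. "jaw" is the finger opening in m, from 0 to 0.0854, set as the call begins (left out, the last holds). The fingers move at their own pace and stop on an object; "newtons" is the grip in N (left out, the last holds). Time passes only in rows, so rows that repeat a pose let the fingers close. It gives the time, the measured TCP pose, the force and the opening at its end, in the units of the state.
- robot.state(): the state, without advancing time (a new reading comes with each control period).
- robot.snapshot(name): name is "scene" or "top"; returns a dict with "color" (384x512x3 uint8, red, green, blue), "vfov" (degrees; the focal length in pixels is half the picture's height over the tangent of half this angle, whatever the lens; pixels are square), "cx", "cy" (the principal point, pixels), "camera_from_world" (4x4, takes a point from world to camera coordinates). Camera axes: x right, y down, z forward; pixel columns grow to the right and rows downward; lengths in m; the calibration is good to about 2 mm. A picture is of the moment at which its call begins. There is no depth.
- robot.hand_in(): hands the job in, once; it reports no verdict.
Trained networks look in a picture, given as the dict that the camera call returned (one of the last four; its "shot" number tells which), for a name from the list of things; names that differ only in an ending like _2 or _b are one class to them, and where a whole thing is asked for, a point or a joint stands for the part that bears it (a point fixed in the world has none). Each returns a list of dicts, best first, with "p" (0 to 1); they miss things now and then, are a little off and sometimes report something else, mostly with a low value. They report only what shows in the picture. A call takes as long as a camera call.
- robot.find_in(name, picture): "extent" ([left, top, right, bottom] in pixels, round what is visible of it).
- robot.mark_of(name, picture): "centre" ([row, column] in pixels: a listed point, or the origin of a listed thing).
The state is a dict: "clock": time; "joint_pos": joint angles; "dq": joint speeds; "joint_efforts": joint torques, N m; "tool_pos": TCP position; "orientation": TCP orientation; "contact_force": force on the tool from outside, world axes, zero at the start; "wrist_torque": the same for the moment, N m; "grip_width": finger opening in m.
Only numpy, scipy, OpenCV 4.12 (cv2) and the standard library are available. Lean on these libraries where they do the work, as an engineer would, in place of code of your own. Each camera call takes 0.05 s, during which the arm holds its last target.

TASK

Push the larger of the two cartons along the worktop into the L-shaped steel corner stop, so that its long side lies flush against the long bar and its end touches the short bar, squared up for labelling. Only push it with the fingers: it must stay flat on the worktop and not be lifted. Leave the other loose things where they are, and finish with the hand clear.

Things in the scene. Friction and masses are not known exactly. Their poses are not given: they have to be found in the camera images.
- strip_box: the larger carton, mostly white: a closed box 52 mm (own x) by 96 mm (own y) by 34 mm high, about 0.2 kg, loose, lying flat; origin: centre of its underside. At the start its own y axis lies within about 0.35 rad of the long bar's direction, and it stands clear of both bars on the open side of the corner
- corner_stop: fixed L of two steel bars, 12 mm thick, 22 mm high. Origin: inner corner at worktop height, z up; own x points away from the robot, turned at most 0.2 rad. Long bar: inner face at own x = 0, 180 mm from the corner along own -y, steel behind it (+x). Short bar: inner face at own y = 0, 90 mm along own -x, steel at +y. The carton's origin when home: own x = -26 mm, y = -48 mm
- label_box: bystander: small pale green carton, 40 x 63 x 28 mm; origin: centre of its underside
- jar_sample: bystander: small clear jar with a screw lid, 40 mm across, 46 mm high; origin: centre of its underside
- syringe_b: bystander: syringe lying flat near the front edge of the worktop, 110 mm long along its own y; origin: centre of its underside
- kidney_dish: bystander: kidney-shaped steel dish, 92 x 184 x 35 mm; origin: centre of its underside

How it is judged:
At the end, for the whole second after the job is handed in: the larger carton lies flat and still in the corner: its long side parallel to the long bar within 0.06 rad and on average no more than 4 mm from it, its end no more than 5 mm from the short bar (x of strip_box in the frame of corner_stop between -0.03 and -0.022 m and y of strip_box in the frame of corner_stop between -0.053 and -0.044 m and angle between the y axis of strip_box and the y axis of corner_stop, either way round below 0.06 rad and angle between strip_box's own z axis and vertical below 0.05 rad and height (world z) of strip_box below 0.004 m and linear speed of strip_box below 0.01 m/s); the robot touches nothing.
It fails at once if the larger carton is lifted off the worktop (more than 10 mm) or tipped (more than 0.25 rad) (height (world z) of strip_box above 0.01 m or angle between strip_box's own z axis and vertical above 0.25 rad).
It fails at once if another loose thing is moved by more than 15 mm (distance of any of label_box, jar_sample, syringe_b, kidney_dish from where it was at the start of the episode above 0.015 m).
It also fails if it takes over 42 s, if anything falls off the work surface, if the arm or the gripper's body presses on something with over 40 N, if the wrist force passes 120 N, or if a joint passes its speed limit or range.

## Working session

There is one attempt and no reset: what is moved stays moved. The work goes in short steps, Python scripts to look and compute and a tool call to move; the robot and the scene stay as the last step left them, time stands still between calls to the robot, and variables do not carry over. Pictures are saved under pics/ and viewed, and the job is handed in when it is done.

Besides the shell and the picture viewer there is one more tool, called as name([rows], argument=value, ...), one row to a line, values as JSON. carry_out: Moves the arm, as the interface text tells. Its arguments: {"type":"object","properties":{"series":{"type":"array","items":{"type":"array","items":{"type":"number"}}},"jaw":{"type":"number"},"newtons":{"type":"number"}},"required":["series"]}

```bash
ls; mkdir -p pics; cat > h.py <<'E'
import numpy as np, cv2, json
from cell import robot
def save(p,n,f=1.5):
    im=cv2.cvtColor(p["color"],cv2.COLOR_RGB2BGR); im=cv2.resize(im,None,fx=f,fy=f,interpolation=cv2.INTER_CUBIC); cv2.imwrite("pics/"+n,im)
def K(p):
    f=p["color"].shape[0]/2/np.tan(np.radians(p["vfov"])/2)
    return np.array([[f,0,p["cx"]],[0,f,p["cy"]],[0,0,1]])
def proj(p,X):
    X=np.atleast_2d(X); T=np.array(p["camera_from_world"]); c=X@T[:3,:3].T+T[:3,3]; u=c@K(p).T; return u[:,:2]/u[:,2:]
def unproj(p,uv,z):
    uv=np.atleast_2d(uv).astype(float); T=np.array(p["camera_from_world"]); R=T[:3,:3]; o=-R.T@T[:3,3]
    d=np.c_[uv,np.ones(len(uv))]@np.linalg.inv(K(p)).T@R
    s=(z-o[2])/d[:,2]; return o+d*s[:,None]
E
cat > look.py <<'E'
from h import *
for c in ["scene","top"]:
    p=robot.snapshot(c); save(p,c+"0.png")
    T=np.array(p["camera_from_world"]); print(c,p["vfov"],p["cx"],p["cy"],"cam",-T[:3,:3].T@T[:3,3])
    for n in ["strip_box","corner_stop","label_box","jar_sample","syringe_b","kidney_dish"]:
        m=robot.mark_of(n,p)[:2]; e=robot.find_in(n,p)[:2]
        for a in m: print(n,a,unproj(p,[a["centre"][1],a["centre"][0]],0).round(3))
        for a in e: print("   ",a)
print(robot.state())
E
python3 look.py
```

```text
pics
scene 45.20807776347057 253.1760161208892 188.36512969730728 cam [-0.52354202 -0.37617788  0.60612657]
label_box {'centre': [198.5, 199.9], 'p': 0.52} [[0.358 0.455 0.   ]]
    {'extent': [186.5, 187.0, 208.6, 204.9], 'p': 0.57}
jar_sample {'centre': [211.2, 349.9], 'p': 0.6} [[0.563 0.075 0.   ]]
    {'extent': [346.2, 190.8, 360.2, 211.0], 'p': 0.66}
kidney_dish {'centre': [170.0, 180.4], 'p': 0.9} [[0.473 0.648 0.   ]]
    {'extent': [158.8, 155.9, 198.3, 181.1], 'p': 0.92}
top 49.48730566396374 257.527743907857 190.82824749996647 cam [0.33472733 0.34130581 1.00851871]
    {'extent': [288.8, 164.8, 328.3, 186.6], 'p': 0.67}
corner_stop {'centre': [152.2, 233.7], 'p': 0.93} [[0.52  0.418 0.   ]]
corner_stop {'centre': [178.4, 306.8], 'p': 0.42} [[0.451 0.241 0.   ]]
    {'extent': [230.5, 133.0, 314.5, 190.7], 'p': 0.68}
label_box {'centre': [226.8, 222.6], 'p': 0.74} [[0.339 0.448 0.   ]]
    {'extent': [206.8, 214.9, 233.6, 238.6], 'p': 0.92}
jar_sample {'centre': [126.8, 377.9], 'p': 0.75} [[0.574 0.063 0.   ]]
    {'extent': [370.7, 114.2, 387.4, 131.2], 'p': 0.76}
syringe
[... 315 characters left out ...]
3, 'joint_pos': array([-1.14050202,  0.6149023 , -0.01259865,  1.42340057,  0.00813655,
        1.10339742, -0.04037757]), 'dq': array([-0.00215318,  0.00075764,  0.00027543, -0.0013408 , -0.00124777,
        0.00080366, -0.00063414]), 'joint_efforts': array([ 6.96167044e-04, -4.69117284e+01,  2.59127598e-01, -1.71338475e+01,
        9.93125606e-03,  1.86770543e-03, -7.56611627e-06]), 'tool_pos': array([0.28667395, 0.5833369 , 0.23129555]), 'orientation': array([-7.34862972e-06,  2.26377586e-01,  9.74039623e-01, -2.75662191e-05]), 'contact_force': array([ 0.01553032, -0.77255218, -0.17248084]), 'wrist_torque': array([-0.00688201,  0.06507195,  0.0562457 ]), 'grip_width': 0.08548944775055009}
```

View pics/top0.png

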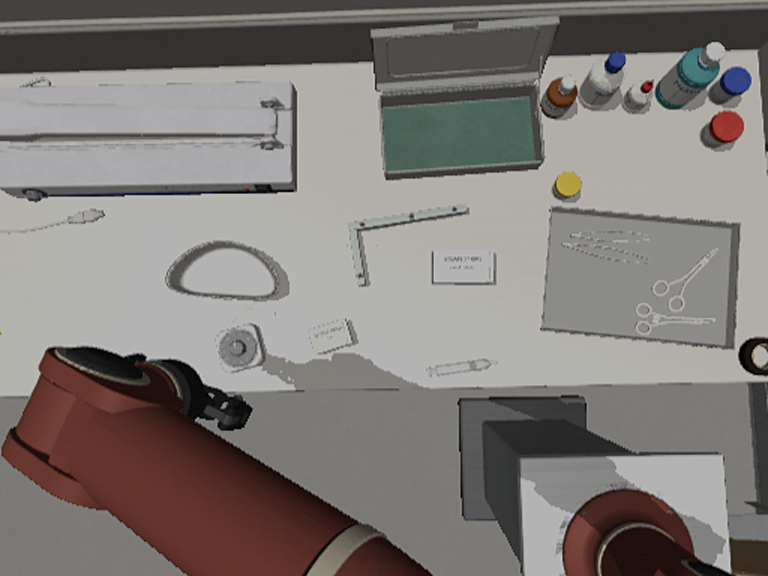

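View pics/scene0.png

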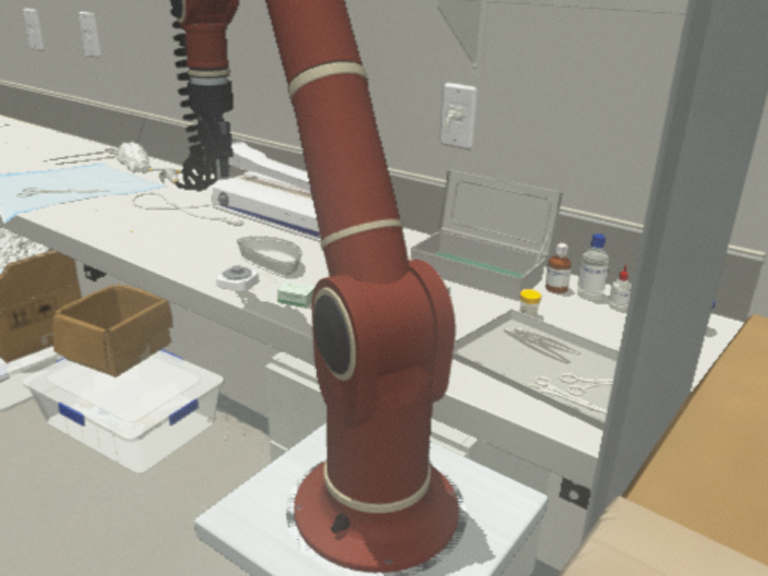

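```bash
python3 -c "
import cv2
im=cv2.imread('pics/top0.png')[180:390,320:520]
cv2.imwrite('pics/topcrop.png',cv2.resize(im,None,fx=2.8,fy=2.8,interpolation=cv2.INTER_CUBIC))"
```

```text
(no output)
```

View pics/topcrop.png

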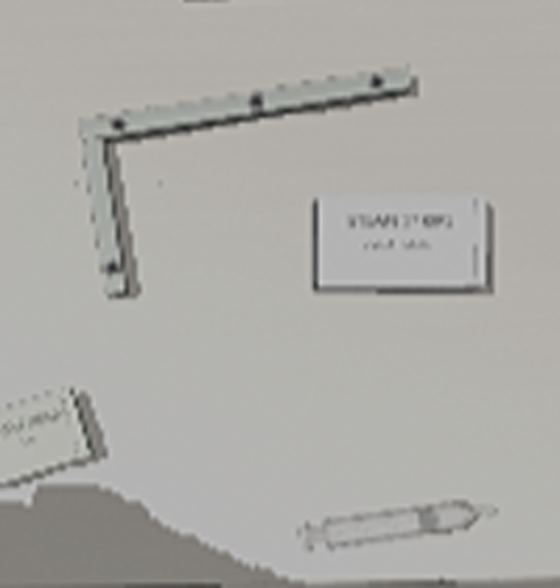

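```bash
cat > meas.py <<'E'
from h import *
import sys
p=robot.snapshot("top"); 
np.save("top.npy",p,allow_pickle=True)
r=lambda u,v:[(320+u/2.8)/1.5-.17-.1,(180+v/2.8)/1.5-.17-.1]
box=unproj(p,[r(316,198),r(486,200),r(487,289),r(316,288)],.034)
print(box.round(4)); c=box.mean(0); d=(box[0]+box[3]-box[1]-box[2])[:2]/2; e=(box[0]+box[1]-box[2]-box[3])[:2]/2
print("c",c,"len",np.hypot(*d),"wid",np.hypot(*e),"yaw", np.arctan2(-d[0],d[1]),np.arctan2(e[1],e[0]))
b=unproj(p,[r(105,138),r(412,88),r(122,285),r(83,122),r(410,67)],.022); print(b.round(4))
dl=b[0]-b[1]; print("long len",np.hypot(*dl[:2]),"yaw",np.arctan2(-dl[0],dl[1])); ds=b[0]-b[2]; print("short",np.hypot(*ds[:2]),np.arctan2(ds[1],ds[0]))
dl=b[3]-b[4]; print("outer",np.hypot(*dl[:2]),"yaw",np.arctan2(-dl[0],dl[1]))
E
python3 meas.py
cat > ov.py <<'E'
from h import *
import sys
def T(x,y,a,P):
    P=np.array(P,float);R=np.array([[np.cos(a),-np.sin(a)],[np.sin(a),np.cos(a)]]);o=P.copy();o[:,:2]=P[:,:2]@R.T+[x,y];return o
def boxw(hx0,hx1,hy0,hy1,h): 
    q=[[hx0,hy0],[hx1,hy0],[hx1,hy1],[hx0,hy1]]; return [[*a,0] for a in q]+[[*a,h] for a in q]
def overlay(p,box,cor,name,win=(215,115,345,255),f=5):
    x0,y0,x1,y1=win
    im=cv2.cvtColor(p["color"],cv2.COLOR_RGB2BGR)[y0:y1,x0:x1]; im=cv2.resize(im,None,fx=f,fy=f,interpolation=cv2.INTER_CUBIC)
    def dr(pose,P,col):
        q=(proj(p,T(*pose,P))+.5-[x0,y0])*f
        for i in range(4):
            for a,b in ((i,(i+1)%4),(4+i,4+(i+1)%4),(i,i+4)): cv2.line(im,tuple(map(int,q[a])),tuple(map(int,q[b])),col,1,cv2.LINE_AA)
    dr(box,boxw(-.026,.026,-.048,.048,.034),(0,0,255))
    dr(cor,boxw(0,.012,-.18,.012,.022),(255,0,0)); dr(cor,boxw(-.09,0,0,.012,.022),(0,160,0))
    cv2.imwrite("pics/"+name,im)
E
```

```text
[[0.4759 0.287  0.034 ]
 [0.4725 0.192  0.034 ]
 [0.4224 0.1933 0.034 ]
 [0.4252 0.2884 0.034 ]]
c [0.4489863  0.24020472 0.034     ] len 0.09512077664766813 wid 0.05038819838403509 yaw -0.03248062971883692 -0.026135406447088987
[[0.5151 0.4058 0.022 ]
 [0.5396 0.23   0.022 ]
 [0.4305 0.3975 0.022 ]
 [0.5247 0.4182 0.022 ]
 [0.5518 0.2307 0.022 ]]
long len 0.17751548029520095 yaw 0.13843242921121166
short 0.08497693690403484 0.09693122676201928
outer 0.1894592456491397 yaw 0.14360633461201158
```

```bash
python3 - <<'E'
from ov import *
p=np.load("top.npy",allow_pickle=True).item()
overlay(p,(.449,.2405,-.03),(.515,.406,.138),"ov1.png")
E
```

```text
(no output)
```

View pics/ov1.png

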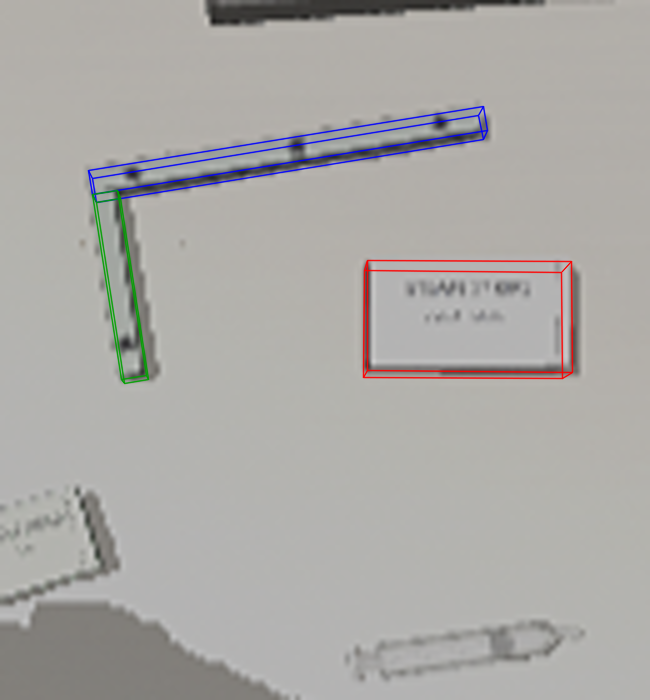

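The overlay matches both the carton and the stop: carton at about (0.449, 0.2405) with yaw −0.03, corner at about (0.515, 0.405) with yaw 0.138. I'll move to just behind the carton's long side with the jaws parallel to the long bar.

carry_out([
  [0.015,-0.05,0,5],
  [0.03,-0.1,0,10],
  [0.045,-0.15,0,15],
  [0.06,-0.2,0,20],
  [0.075,-0.25,0,25],
  [0.09,-0.3,0,30],
  [0.1,-0.34,0,34],
  [0.106,-0.351,0,34.1],
  [0.106,-0.351,-0.04,34.1],
  [0.106,-0.351,-0.08,34.1],
  [0.106,-0.351,-0.12,34.1],
  [0.106,-0.351,-0.12,34.1],
  [0.106,-0.351,-0.12,34.1],
], jaw=0.04, newtons=60)

```text
clock: 2.98
tool_pos: [0.3934, 0.2337, 0.1123]
orientation: [0.001, -0.07, 0.998, 0.001]
contact_force: [0.4, 0.1, 0.3]
grip_width: 0.0398
```

```bash
cat > where.py <<'E'
from ov import *
import sys
p=robot.snapshot("top"); save(p,sys.argv[1]+".png"); np.save("top.npy",p,allow_pickle=True)
s=robot.state(); o=s["orientation"]; t=s["tool_pos"]
w,x,y,z=o; ty=np.array([2*(x*y-w*z),1-2*(x*x+z*z)]); a=np.arctan2(-ty[0],ty[1]); 
c=np.array([.515,.405]);R=np.array([[np.cos(.138),-np.sin(.138)],[np.sin(.138),np.cos(.138)]])
print(s["clock"],t,"jawyaw",np.degrees(a),"corner frame",(t[:2]-c)@R,s["grip_width"],s["contact_force"])
E
python3 where.py a1
```

```text
3.025 [0.39368028 0.23369418 0.11274404] jawyaw 7.96348780552649 corner frame [-0.14373159 -0.1529882 ] 0.039970960867830335 [-0.05417382  0.55229175 -0.44606789]
```

View pics/a1.png

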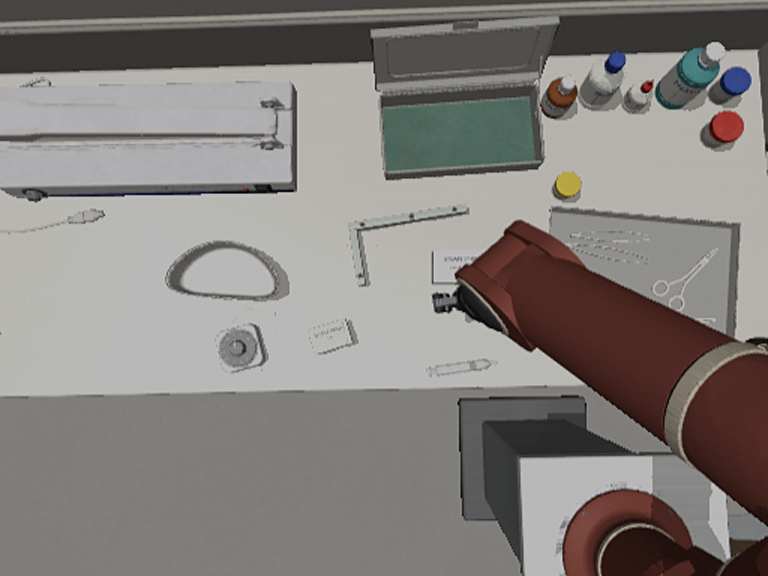

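carry_out([
  [0,0,-0.04,0],
  [0,0,-0.08,0],
  [0,0,-0.1,0],
  [0,0,-0.1,0],
  [0,0,-0.1,0],
])

```text
clock: 3.65
tool_pos: [0.3938, 0.2332, 0.0128]
orientation: [0.001, -0.069, 0.998, 0.001]
contact_force: [-0.2, 0.4, -0.5]
grip_width: 0.0402
```

carry_out([
  [0.0079,0.0011,0,0],
  [0.0158,0.0022,0,0],
  [0.0238,0.0033,0,0],
  [0.0317,0.0044,0,0],
  [0.0396,0.0055,0,0],
  [0.0475,0.0066,0,0],
  [0.0555,0.0077,0,0],
  [0.0624,0.0087,0,0],
  [0.0674,0.0093,0,0],
  [0.0693,0.0096,0,0],
  [0.0693,0.0096,0,0],
])

```text
clock: 5.03
tool_pos: [0.4623, 0.242, 0.0114]
orientation: [0.0, -0.069, 0.998, 0.0]
contact_force: [0.2, -0.1, 0.5]
grip_width: 0.0396
```

```bash
python3 where.py a2; python3 -c "
from ov import *
p=np.load('top.npy',allow_pickle=True).item()
overlay(p,(.4685,.2585,.138),(.515,.405,.138),'ov2.png')"
```

```text
5.075 [0.46231711 0.2420734  0.01140319] jawyaw 7.928121092196728 corner frame [-0.07459462 -0.15413049] 0.03995549962710215 [-0.46477477 -0.73212193 -0.2773335 ]
```

View pics/ov2.png

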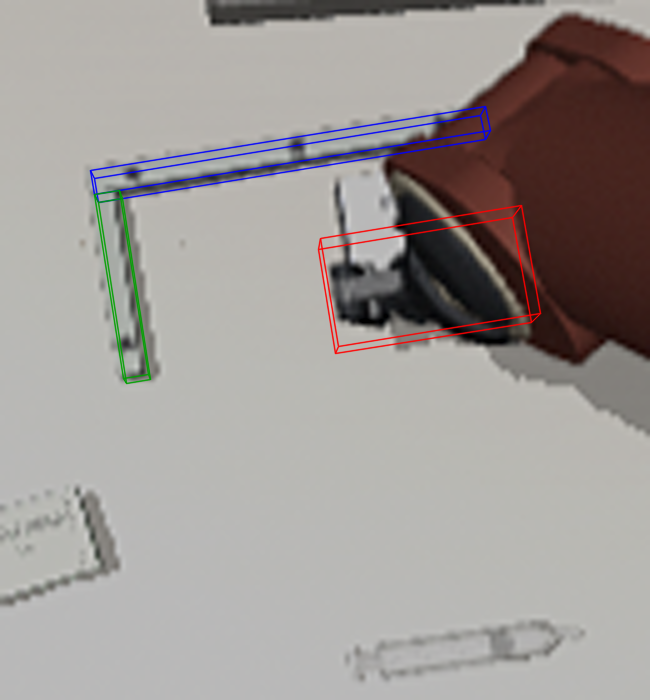

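carry_out([
  [-0.0079,-0.0011,0,0],
  [-0.0158,-0.0022,0,0],
  [-0.0158,-0.0022,0.03,0],
  [-0.0158,-0.0022,0.06,0],
  [-0.0158,-0.0022,0.1,0],
  [0.005,-0.02,0.1,-10],
  [0.02,-0.04,0.1,-20],
  [0.04,-0.06,0.1,-30],
  [0.0475,-0.073,0.1,-40],
  [0.0475,-0.073,0.1,-50],
  [0.0475,-0.073,0.1,-60],
  [0.0475,-0.073,0.1,-70],
  [0.0475,-0.073,0.1,-80],
  [0.0475,-0.073,0.1,-90],
  [0.0475,-0.073,0.1,-90],
], jaw=0.0)

```text
clock: 6.95
tool_pos: [0.5086, 0.1693, 0.1111]
orientation: [-0.0, 0.656, 0.755, -0.0]
contact_force: [0.6, 0.0, -0.8]
grip_width: -0.0003
```

```bash
python3 where.py a3; python3 -c "
from ov import *
p=np.load('top.npy',allow_pickle=True).item()
overlay(p,(.499,.2475,.138),(.515,.405,.138),'ov3.png')"
```

```text
7.0 [0.50874638 0.16918127 0.11116111] jawyaw -81.867059545712 corner frame [-0.03863396 -0.23271656] 9.635876243077967e-05 [-0.34196887 -0.23545553 -0.14290447]
```

View pics/ov3.png

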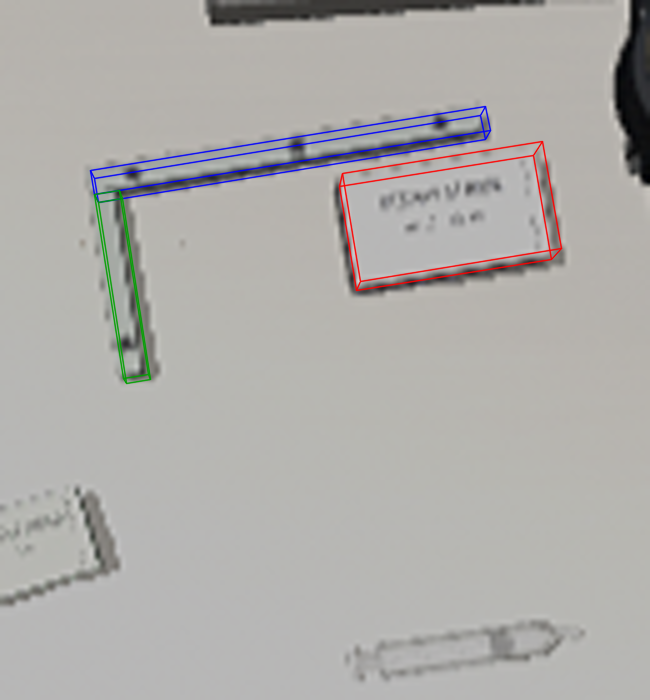

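carry_out([
  [0.001,0,-0.04,0],
  [0.001,0,-0.08,0],
  [0.001,0,-0.1,0],
  [0.001,0,-0.1,0],
  [0.001,0,-0.1,0],
])

```text
clock: 7.62
tool_pos: [0.5111, 0.169, 0.0121]
orientation: [0.0, 0.656, 0.755, 0.001]
contact_force: [0.1, 0.6, 0.2]
grip_width: 0.0002
```

carry_out([
  [-0.0011,0.0079,0,0],
  [-0.0022,0.0158,0,0],
  [-0.0033,0.0238,0,0],
  [-0.0044,0.0317,0,0],
  [-0.0055,0.0396,0,0],
  [-0.0066,0.0475,0,0],
  [-0.0077,0.0555,0,0],
  [-0.0088,0.0634,0,0],
  [-0.0099,0.0713,0,0],
  [-0.011,0.0792,0,0],
  [-0.0121,0.0872,0,0],
  [-0.0132,0.0951,0,0],
  [-0.0143,0.103,0,0],
  [-0.0151,0.109,0,0],
  [-0.0151,0.109,0,0],
])

```text
clock: 9.5
tool_pos: [0.4949, 0.2794, 0.0111]
orientation: [-0.001, 0.656, 0.755, 0.0]
contact_force: [1.2, 0.8, 0.4]
grip_width: -0.0001
```

```bash
python3 where.py a4; python3 -c "
from ov import *
p=np.load('top.npy',allow_pickle=True).item()
overlay(p,(.487,.342,.138),(.515,.405,.138),'ov4.png')"
```

```text
9.55 [0.49491489 0.279008   0.01112235] jawyaw -82.01129451245195 corner frame [-0.03722593 -0.12203125] -0.00027008689997726757 [-0.12906757 -0.18224408  0.93146177]
```

View pics/ov4.png

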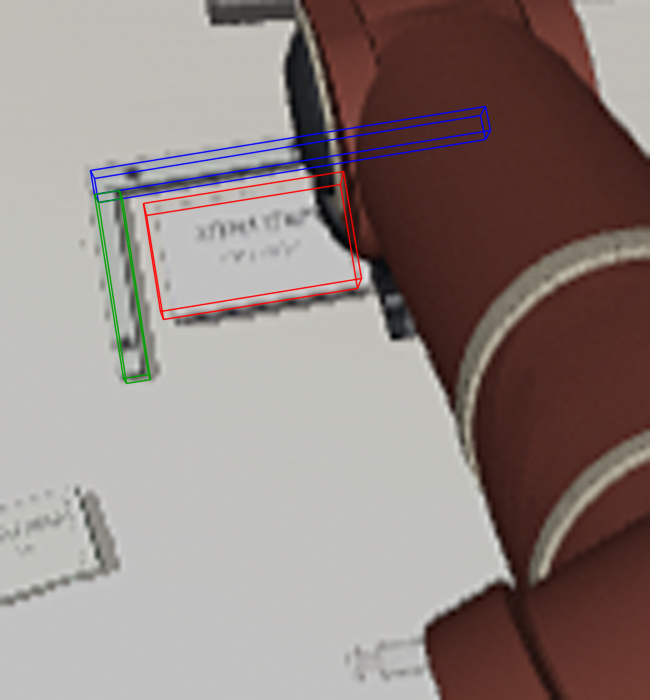

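carry_out([
  [-0.0005,0.004,0,0],
  [-0.0011,0.0079,0,0],
  [-0.0015,0.011,0,0],
  [-0.0018,0.013,0,0],
  [-0.0018,0.013,0,0],
])

```text
clock: 10.18
tool_pos: [0.4935, 0.2915, 0.0113]
orientation: [-0.0, 0.656, 0.754, 0.0]
contact_force: [0.0, 0.4, 0.1]
grip_width: -0.0
```

carry_out([
  [-0.0001,0.001,0,0],
  [-0.0003,0.002,0,0],
  [-0.0003,0.002,0,0],
])

```text
clock: 10.55
tool_pos: [0.4934, 0.2927, 0.0114]
orientation: [0.0, 0.657, 0.754, -0.0]
contact_force: [-0.6, -0.9, -0.1]
grip_width: -0.0001
```

carry_out([
  [-0.0001,0.001,0,0],
  [-0.0003,0.002,0,0],
  [-0.0003,0.002,0,0],
])

```text
clock: 10.92
tool_pos: [0.4931, 0.2951, 0.0114]
orientation: [0.0, 0.656, 0.754, 0.0]
contact_force: [0.7, -1.1, 0.1]
grip_width: -0.0001
```

```bash
python3 where.py a5; python3 -c "
from ov import *
p=np.load('top.npy',allow_pickle=True).item()
overlay(p,(.4843,.3515,.138),(.515,.405,.138),'ov5.png',(220,135,310,195),8)"
```

```text
10.975 [0.49307248 0.2951049  0.01136418] jawyaw -82.06073277655463 corner frame [-0.03683649 -0.10583393] -0.0002840944633082264 [-0.00705584 -0.54508621  0.09026801]
```

View pics/ov5.png

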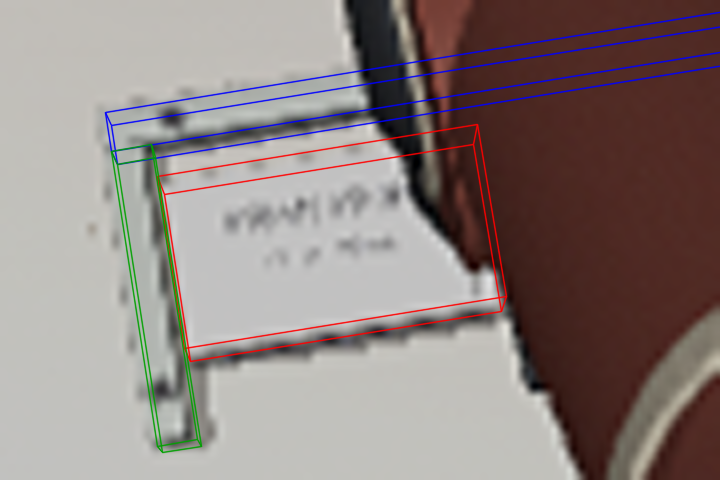

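carry_out([
  [-0.0001,0.001,0,0],
  [-0.0003,0.002,0,0],
  [-0.0003,0.002,0,0],
])

```text
clock: 11.35
tool_pos: [0.4927, 0.2971, 0.0114]
orientation: [-0.0, 0.656, 0.754, 0.0]
contact_force: [-0.1, -2.1, 1.1]
grip_width: 0.0001
```

carry_out([
  [-0.0001,0.001,0,0],
  [-0.0003,0.002,0,0],
  [-0.0003,0.002,0,0],
])

```text
clock: 11.72
tool_pos: [0.4926, 0.2979, 0.0113]
orientation: [0.0, 0.657, 0.754, -0.0]
contact_force: [1.1, -4.7, 1.9]
grip_width: 0.0003
```

carry_out([
  [0.0011,-0.008,0,0],
  [0.0028,-0.02,0,0],
  [0.0028,-0.02,0.03,0],
  [0.0028,-0.02,0.07,0],
  [0.0028,-0.02,0.1,0],
  [-0.015,-0.01,0.1,10],
  [-0.03,0.01,0.1,20],
  [-0.045,0.03,0.1,30],
  [-0.061,0.042,0.1,40],
  [-0.061,0.042,0.1,50],
  [-0.061,0.042,0.1,60],
  [-0.061,0.042,0.1,70],
  [-0.061,0.042,0.1,80],
  [-0.061,0.042,0.1,90],
  [-0.061,0.042,0.1,90],
  [-0.061,0.042,0.1,90],
], jaw=0.03)

```text
clock: 13.72
tool_pos: [0.4314, 0.3407, 0.1113]
orientation: [-0.0, -0.068, 0.998, 0.0]
contact_force: [0.9, 0.4, 0.6]
grip_width: 0.0301
```

```bash
python3 where.py a6; python3 -c "
from ov import *
p=np.load('top.npy',allow_pickle=True).item()
overlay(p,(.4843,.3525,.138),(.515,.405,.138),'ov6.png',(220,135,310,195),8)"
```

```text
13.775 [0.43133693 0.34082457 0.11126502] jawyaw 7.808210718298683 corner frame [-0.09169582 -0.05205642] 0.02995719361906497 [-0.64682375 -0.36264522  1.22352761]
```

View pics/ov6.png

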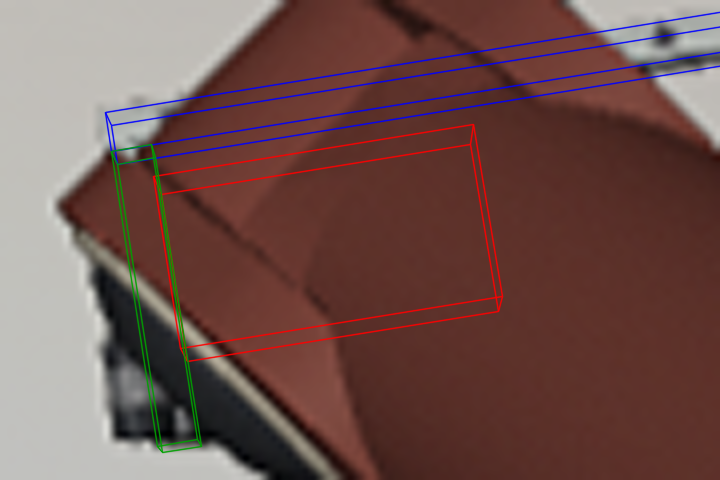

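carry_out([
  [0,0,-0.04,0],
  [0,0,-0.08,0],
  [0,0,-0.1,0],
  [0,0,-0.1,0],
  [0,0,-0.1,0],
])

```text
clock: 14.4
tool_pos: [0.4319, 0.3415, 0.0121]
orientation: [0.001, -0.069, 0.998, 0.0]
contact_force: [0.5, 0.5, 0.1]
grip_width: 0.0297
```

carry_out([
  [0.005,0.0007,0,0],
  [0.01,0.0014,0,0],
  [0.015,0.0021,0,0],
  [0.02,0.0028,0,0],
  [0.025,0.0035,0,0],
  [0.025,0.0035,0,0],
])

```text
clock: 15.15
tool_pos: [0.4572, 0.3445, 0.0112]
orientation: [0.001, -0.069, 0.998, 0.0]
contact_force: [0.6, -0.8, 0.0]
grip_width: 0.0298
```

carry_out([
  [0.001,0.0001,0,0],
  [0.002,0.0003,0,0],
  [0.002,0.0003,0,0],
])

```text
clock: 15.52
tool_pos: [0.4582, 0.3447, 0.0112]
orientation: [-0.0, -0.069, 0.998, -0.0]
contact_force: [-1.4, -1.1, 0.8]
grip_width: 0.03
```

carry_out([
  [0.001,0.0001,0,0],
  [0.002,0.0003,0,0],
  [0.002,0.0003,0,0],
])

```text
clock: 15.9
tool_pos: [0.4608, 0.3451, 0.0113]
orientation: [0.0, -0.069, 0.998, 0.0]
contact_force: [-0.0, -0.3, -0.1]
grip_width: 0.0301
```

carry_out([
  [0.001,0.0001,0,0],
  [0.002,0.0003,0,0],
  [0.002,0.0003,0,0],
])

```text
clock: 16.27
tool_pos: [0.4625, 0.3453, 0.0113]
orientation: [0.0, -0.069, 0.998, -0.0]
contact_force: [-0.9, -0.4, -0.4]
grip_width: 0.0299
```

carry_out([
  [0.001,0.0001,0,0],
  [0.002,0.0003,0,0],
  [0.002,0.0003,0,0],
])

```text
clock: 16.65
tool_pos: [0.4631, 0.3454, 0.0112]
orientation: [-0.001, -0.069, 0.998, -0.0]
contact_force: [-4.1, -0.8, 3.1]
grip_width: 0.0299
```

carry_out([
  [0.001,0.0001,0,0],
  [0.002,0.0003,0,0],
  [0.002,0.0003,0,0],
])

```text
clock: 17.02
tool_pos: [0.4632, 0.3454, 0.0112]
orientation: [-0.003, -0.07, 0.998, -0.001]
contact_force: [-8.2, -1.7, 6.4]
grip_width: 0.0301
```

carry_out([
  [-0.008,-0.0011,0,0],
  [-0.02,-0.0028,0,0],
  [-0.025,-0.0035,0.0,0],
  [-0.025,-0.0035,0.04,0],
  [-0.025,-0.0035,0.1,0],
  [-0.01,-0.03,0.1,-10],
  [0.01,-0.07,0.1,-20],
  [0.02,-0.11,0.1,-30],
  [0.035,-0.15,0.1,-40],
  [0.045,-0.175,0.1,-50],
  [0.045,-0.175,0.1,-60],
  [0.045,-0.175,0.1,-70],
  [0.045,-0.175,0.1,-80],
  [0.045,-0.175,0.1,-90],
  [0.045,-0.175,0.1,-90],
], jaw=0.0)

```text
clock: 18.9
tool_pos: [0.5115, 0.1712, 0.1113]
orientation: [0.0, 0.656, 0.755, 0.0]
contact_force: [-0.4, -0.3, 0.2]
grip_width: 0.0003
```

```bash
python3 where.py a7; python3 -c "
from ov import *
p=np.load('top.npy',allow_pickle=True).item()
overlay(p,(.4959,.3539,.138),(.515,.405,.138),'ov7.png',(220,130,310,190),8)
im=cv2.cvtColor(p['color'],cv2.COLOR_RGB2BGR)[130:190,220:310]
cv2.imwrite('pics/raw7.png',cv2.resize(im,None,fx=8,fy=8,interpolation=cv2.INTER_CUBIC))"
```

```text
18.95 [0.51145585 0.17111748 0.11131102] jawyaw -81.87262996219658 corner frame [-0.0356839  -0.23117148] -0.00017818371686187495 [ 0.14722738 -0.44132104 -0.61750467]
```

View pics/ov7.png

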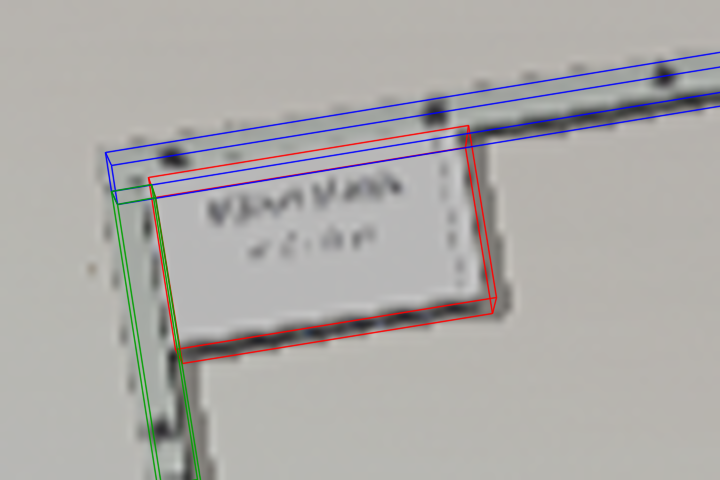

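View pics/raw7.png

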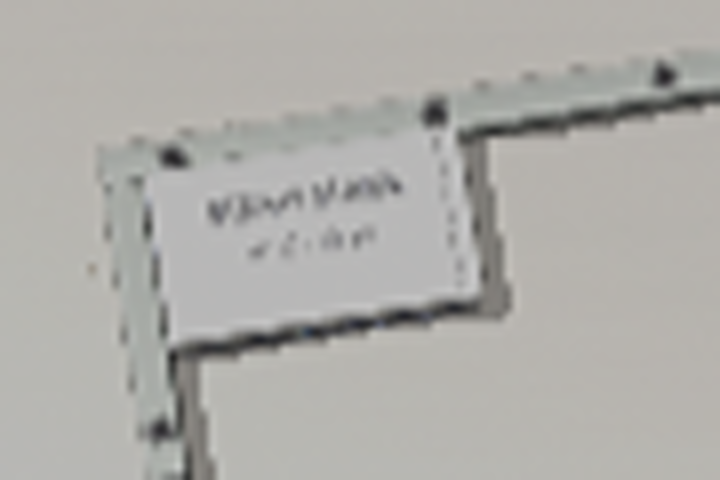

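View pics/a7.png

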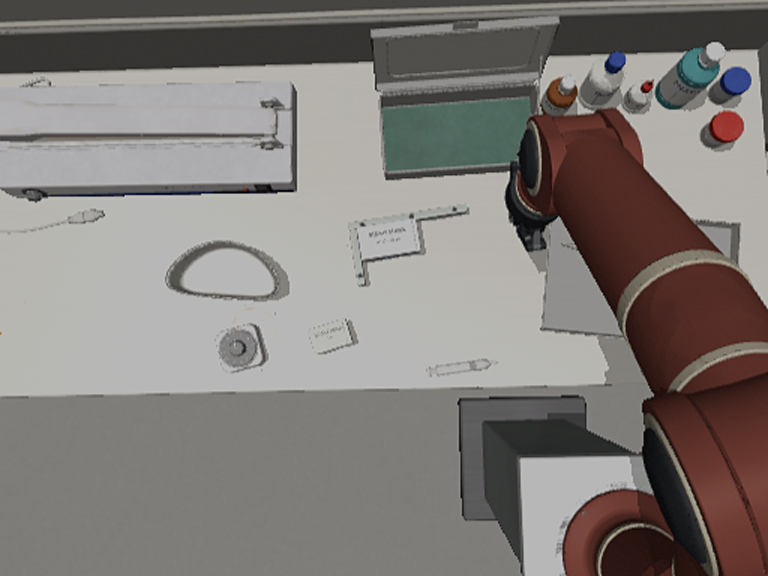

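```bash
python3 -c "
from cell import robot
print(robot.hand_in())"
```

```text
the job is handed in; nothing more can be done
None
```

The larger carton is in the corner stop and the job is handed in, at about 19 s of the 42 s allowed. It was only pushed, never gripped or lifted.

**What I did:** I pushed its long side with two spread fingers to bring it parallel to the long bar. I then pushed its end with shut fingers to the short bar, and finally pressed the long side against the long bar.

**Last checks:**
- **Contact:** the force rose to about 5 N at the short bar and about 8 N at the long bar, so the carton met both. I did not press against the short bar again after the last push.
- **Position:** the last overhead picture, taken with the hand away, matches the home position to about 2 mm, with the carton parallel to the long bar. The calibration is good to about the same amount, so I could not check it more closely.
- **Other things:** by eye, the small carton, syringe and dish look unmoved. The arm hid the jar in the last overhead picture. Nothing registered on the force readings away from the carton.
- **Hand:** it finished about 11 cm above the worktop, touching nothing.

No check failed. One disagreed slightly: the carton touched both bars 3–4 mm further on than I had worked out. I had probably taken the fingers as thicker than they are.

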